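# Hold up a carved panel so its bottom edge can be waxed

### The job

Take the carved wooden panel off its sloping rest, gripping it by the plain band along its top edge and keeping the fingers off the carving, and stand it upright on its bottom edge on the cork mat, near the middle. Then lift it straight up and finish holding it still, upright and level over the mat, its bottom edge about 10 cm above the cork, so that the carver can wax that edge: keep hold of it, do not put it down again. Leave the gouge, bowl, tin and mallet where they lie.

Things in the scene. Friction and masses are not known exactly. Their poses are not given: they have to be found in the camera images.
- panel: Loose pale wooden panel, 0.1 to 0.2 kg, 16 mm thick (x, -8 to 8), 100 wide (y, -50 to 50), 150 tall (z, 0 to 150). Origin: centre of the bottom edge face; z up its height, x out of the carved face. It starts on the rest, leaning 30 degrees back, top edge towards the robot, carved face up and away, yaw as the rest's. The top 48 mm of both faces is plain: grip there, across the thickness.
- carving: Flower relief in darker wood, fixed to the panel's front face (part of the panel), rising up to 10 mm from it. Origin: on the face at the flower's middle, 62 mm above the bottom edge; axes as the panel's. It covers 38 mm around that point, and two leaves slant below. Fingers must stay off it.
- panel_top (a point): Centre of the panel's top edge face (panel z = 150 mm); axes as the panel's. On the rest, the panel's back is supported only up to 85 mm of its height; above that it overhangs, with free space behind it for a finger.
- rest: Sloping wooden rest, screwed down: base board 150 x 112 x 12 mm (x, y, z), a back board and a ledge square to it that carry the panel; 102 mm high. Origin: under the base's centre, on the table; z up, x horizontal, the way the carved face looks. The panel's bottom edge centre starts at rest x = 40 mm, 32 mm above the table; its top edge centre at x = -35, 162 mm above the table.
- mat_top (a point): Centre of the upper face of the square cork mat, 160 x 160 x 6 mm, fixed to the table; this point is 6 mm above the table. z up, x and y along its sides.
- gouge: Bystander: carving gouge lying on the table, 20 x 20 mm wooden handle 110 mm long, steel blade; 183 mm overall along its x. Origin on the table, 10 mm behind the ferrule end of the handle.
- bowl: Bystander: small turned wooden bowl, 110 mm across, 45 mm high. Origin: centre of its underside.
- tin: Bystander: round brass-coloured wax tin, 68 mm across, 30 mm high. Origin: centre of its underside.
- mallet: Bystander: mallet lying down, dark head 58 x 90 x 50 mm (high) about its origin (centre of the head's underside), pale handle 24 mm thick and 150 mm long along its +x.
- mat: The same cork mat, as a body. Origin: centre of its underside, on the table.

How it is judged:
On the way:
1. the panel stands upright on its bottom edge on the cork mat, within 60 mm of its middle, off the rest, still (angle between panel's own z axis and vertical below 0.12 rad and contact force between panel and mat above 0.3 N and z of panel in the frame of mat_top below 0.008 m and horizontal distance between panel and mat_top below 0.06 m and linear speed of panel below 0.03 m/s and contact force between panel and rest below 0.05 N), for 0.2 s.
At the end, for the whole second after the job is handed in: The panel hangs in the gripper, its bottom edge 70 to 130 mm above the mat and its middle within 80 mm of the mat's centre, upright within 5 degrees, moving under 20 mm/s and 0.1 rad/s, touched by nothing but the fingers (z of panel in the frame of mat_top between 0.07 and 0.13 m and horizontal distance between panel and mat_top below 0.08 m and angle between panel's own z axis and vertical below 0.09 rad and linear speed of panel below 0.02 m/s and angular speed of panel below 0.1 rad/s and contact force between the fingers and panel above 1 N and contact force between panel and rest below 0.05 N and contact force between panel and gouge below 0.05 N and contact force between panel and bowl below 0.05 N and contact force between panel and tin below 0.05 N and contact force between panel and mallet below 0.05 N); the arm keeps its last pose, push and grip.
It fails at once if the gouge is moved more than 25 mm (distance of gouge from where it was at the start of the episode above 0.025 m).
It fails at once if the bowl is moved more than 25 mm (distance of bowl from where it was at the start of the episode above 0.025 m).
It fails at once if the tin is moved more than 25 mm (distance of tin from where it was at the start of the episode above 0.025 m).
It fails at once if the mallet is moved more than 25 mm (distance of mallet from where it was at the start of the episode above 0.025 m).
It fails at once if the fingers press on the carving (contact force between the fingers and carving above 1 N).
It also fails if it takes over 48 s, if anything falls off the work surface, if the arm or the gripper's body presses on something with over 40 N, if the wrist force passes 120 N, or if a joint passes its speed limit or range.

### The arm

A 6-joint arm with a two-finger parallel gripper is mounted at the origin on the work surface. World frame = base frame: x ahead of the robot, y to its left, z up, the work surface at z = 0. Lengths are in m, angles in rad, forces in N, time in s.
With the tool pointing down it reaches from about 0.3 to 0.875 m from the base axis. Payload 6.4 kg.
Tool frame: the origin (TCP) lies on the mounting face of the last link; the fingertips stand 173 mm ahead of it and the grasp point (between the pads) lies 155 mm ahead of it; z points along the fingers, y is the line along which they close (so a half turn about z gives the same grasp; the last joint's range is limited). The gripper opens to 85 mm and grips with 20 to 120 N. Pads are 22 mm wide; open, the fingers measure 114 mm over their backs; the gripper's body (76 mm by 85 mm) begins 54 mm behind the grasp point. The pads swing forward as they close: fully open they stand 13 mm farther back than shut.
Start: joints at [-1.455, 0.181, 1.607, -0, 1.354, -0.206], TCP at [0.182, -0.545, 0.405] pointing down, gripper open.
Joint ranges: [-2.99, 2.99], [-0.89, 2.07], [0.3, 2.58], [-1.14, 4.28], [0, 2.63], [-3.12, 3.12]. Speed limits (rad/s): [2.57, 2.57, 3.01, 3.14, 3.14, 3.14].

### API

Orientations are given as a unit quaternion [x, y, z, w].
In Python, from rig import state, get_image, calibration, sign_off, outline_of, landmark_of gives the robot as it stands. The module is installed in compiled form; this text tells all that it offers.
- The arm moves only by the tool jog_arm, never from a script. Its argument "increments" is one flat list of numbers, 7 for each row, row after row: the opening, from 0 (shut) to 1 (fully open), then the shift along the tool's x, y, z as a fraction of full scale, then the turn, a rotation vector about the tool's x, y, z as a fraction of full scale. In form: [gripper, dx, dy, dz, wx, wy, wz, gripper, dx, dy, dz, wx, wy, wz, ...]. A call has 1 to 8 rows; each row is the pose to reach, as a shift and turn from the pose commanded when the call began, along the tool's axes at that moment; what a row does not reach only later rows make up. Full scale, the value 1, is 400 mm for a shift and 90 degrees for a turn. A row lasts 1/8 s, in which the tool goes at most 62.5 mm and 10.7 degrees, less where a joint would pass 70% of its speed; a pose out of reach is approached as far as the arm can. A call with a number of a shift or a turn outside -1 to 1 is refused whole. A call with a gripper value outside its range is refused whole. The fingers move at their own pace and stop on an object; "squeeze" is the grip in N (left out, the last holds). Time passes only in rows, so rows that repeat a pose let the fingers close. It gives the time, the measured TCP pose, the force, the opening and the grip force at its end, in the units of the state.
- state(): the state, without advancing time (a new reading comes with each control period).
- get_image(name): name is "scene" or "side" or "wrist"; returns the picture (400x640x3 uint8, red, green, blue); there is no depth.
- calibration(name): a dict with "fx", "fy", "cx", "cy" (pixels), "R" (3x3) and "t" (3): a world point X has camera coordinates R X + t. Camera axes: x right, y down, z forward; pixel columns grow to the right and rows downward; lengths in m; the calibration is good to about 2 mm. A picture is of the moment at which its call begins: read the wrist's pose just before it. calibration takes no time and is no camera call; for the wrist camera it gives the pose at the moment of the call.
- sign_off(): hands the job in; it is judged then, once.
Trained networks look in the newest picture that a camera, given by its name, has taken for a name from the list of things; names that differ only in an ending like _2 or _b are one class to them, and where a whole thing is asked for, a point or a joint stands for the part that bears it (a point fixed in the world has none). Each returns a list of dicts, best first, with "conf" (0 to 1); they miss things now and then, are a little off and sometimes report something else, mostly with a low value. They report only what shows in the picture. A call takes as long as a camera call.
- outline_of(target, camera): "region" (400x640 bool, what is visible of it).
- landmark_of(target, camera): "centre" ([x, y, z] in m, in world coordinates, good to about 4 mm: a listed point, or the origin of a listed thing).
The state is a dict: "time": time; "joint_pos": joint angles; "joint_velocities": joint speeds; "joint_torque": joint torques, N m; "eef_pos": TCP position; "tcp_rot": TCP orientation; "contact_force": force on the tool from outside, world axes, zero at the start; "ft_torque": the same for the moment, N m; "opening": finger opening in m; "gripper_force": force on a finger pad.
Only numpy, scipy, OpenCV 4.12 (cv2) and the standard library are available. Lean on these libraries where they do the work, as an engineer would, in place of code of your own. Each camera call takes 0.05 s, during which the arm holds its last target. There are 200 camera calls.

## Working session

There is one attempt and no reset: what is moved stays moved. The work goes in short steps, Python scripts to look and compute and a tool call to move; the robot and the scene stay as the last step left them, time stands still between calls to the robot, and variables do not carry over. Pictures are saved under pics/ and viewed, at most 10 in all, crops included, and the job is handed in when it is done.

Besides the shell and the picture viewer there is one more tool, called after "Request:" in YAML: its name, and indented under it one key for each argument. jog_arm: Moves the arm, as the interface text tells. Its arguments: {"type":"object","properties":{"increments":{"type":"array","items":{"type":"number","minimum":-1,"maximum":1}},"squeeze":{"type":"number"}},"required":["increments"]}

```bash
mkdir -p pics; cat > m.py <<'E'
from rig import *
import numpy as np, cv2
np.set_printoptions(precision=4,suppress=True)
for c in ["scene","side"]:
    im=get_image(c); cv2.imwrite(f"pics/{c}0.png",im[:,:,::-1])
    for n in ["panel","panel_top","carving","rest","mat_top","mat","gouge","bowl","tin","mallet"]:
        r=landmark_of(n,c)
        print(c,n,[(np.round(d["centre"],4),round(d["conf"],2)) for d in r[:2]])
s=state();print(s)
E
python3 m.py
```

```text
scene panel [(array([ 0.59  , -0.2134,  0.0322]), 0.78), (array([ 0.5686, -0.2171,  0.0884]), 0.3)]
scene panel_top [(array([ 0.5092, -0.223 ,  0.1611]), 0.58), (array([0.7771, 0.0044, 0.0054]), 0.36)]
scene carving [(array([ 0.5706, -0.215 ,  0.0923]), 0.65)]
scene rest [(array([ 0.5488, -0.2309,  0.0023]), 0.79)]
scene mat_top [(array([0.5698, 0.1989, 0.0052]), 0.57)]
scene mat [(array([0.5646, 0.2003, 0.0027]), 0.97)]
scene gouge [(array([0.5591, 0.0116, 0.0007]), 0.62), (array([0.5667, 0.1963, 0.0018]), 0.42)]
scene bowl [(array([0.7778, 0.0053, 0.0021]), 0.78)]
scene tin [(array([ 0.7553,  0.2079, -0.0003]), 0.82)]
scene mallet [(array([ 0.7617, -0.2315,  0.0015]), 0.7), (array([ 0.5667,  0.1981, -0.0021]), 0.37)]
side panel []
side panel_top [(array([ 0.5144, -0.2159,  0.1653]), 0.96)]
side carving [(array([ 0.5647, -0.2176,  0.0912]), 0.49)]
side rest [(array([ 0.5471, -0.2245,  0.0005]), 0.79), (array([ 0.5863, -0.2147,  0.0305]), 0.32)]
side mat_top [(array([0.564 , 0.1946, 0.0065]), 0.71)]
side mat [(array([0.5665, 0.1975, 0.0001]), 0.92)]
side gouge [(array([0.5539, 0.0119, 0.0041]), 0.7)]
side bowl [(array([0.7773, 0.0038, 0.002 ]), 0.76)]
side tin [(array([ 0.7518,  0.2065, -0.0009]), 0.67)]
side mallet [(array([ 0.7613, -0.2293, -0.0004]), 0.8)]
{'time': 1.1, 'joint_pos': array([-1.4553,  0.1808,  1.607 , -0.    ,  1.3538, -0.2063]), 'joint_velocities': array([-0.0004,  0.0022, -0.0002,  0.0015,  0.0001,  0.0008]), 'joint_torque': array([ -0.0001, -44.4855, -35.1682,   0.0001,   0.0007,  -0.    ]), 'eef_pos': array([ 0.1819, -0.5455,  0.4047]), 'tcp_rot': array([ 0.9871,  0.1602, -0.    ,  0.    ]), 'contact_force': array([ 0.0266, -0.3922,  0.4051]), 'ft_torque': array([-0.025 , -0.0029,  0.0433]), 'gripper_force': 0.0, 'opening': 0.08533343320881111}
```

View pics/scene0.png

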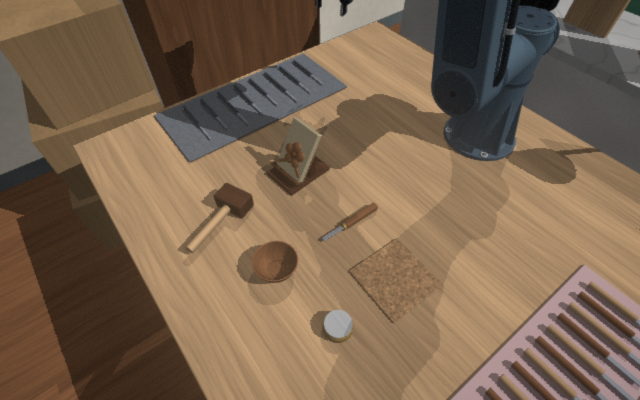

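View pics/side0.png

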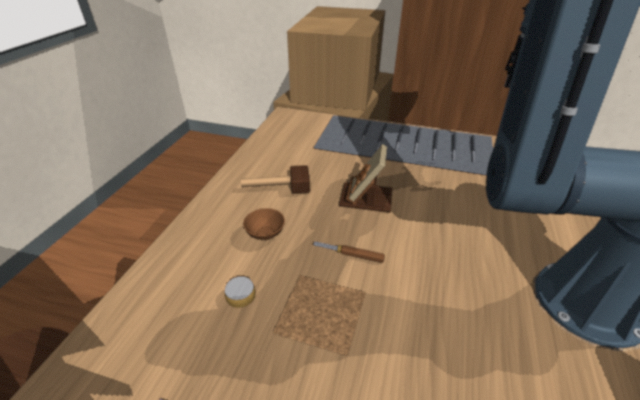

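The pictures agree with the networks. In the scene view the panel on its rest is at (300,150), the mat at (395,278), the gouge at (350,222), the bowl at (275,262), the tin at (338,325) and the mallet at (225,208). Next I go to a tilted pre-grasp and look from the wrist.

```bash
cat > h.py <<'E'
from rig import *
import numpy as np, cv2
from scipy.spatial.transform import Rotation as Ro
np.set_printoptions(precision=4,suppress=True)
def tool_pose(bottom,yaw,lean,reach):
    """TCP pose with grasp axis along panel z; reach = TCP distance above the bottom edge along panel z"""
    Rp=(Ro.from_euler('z',yaw)*Ro.from_euler('y',-lean)).as_matrix()
    y=Rp[:,0]; z=-Rp[:,2]; x=np.cross(y,z)
    return np.array(bottom)+reach*Rp[:,2], Ro.from_matrix(np.c_[x,y,z])
def inc(p,R,s=None):
    s=s or state(); R0=Ro.from_quat(s["tcp_rot"])
    d=R0.inv().apply(p-s["eef_pos"])/0.4; w=(R0.inv()*R).as_rotvec()/(np.pi/2)
    print("t",s["time"],"inc",np.r_[d,w],"mm",np.linalg.norm(d)*400,"deg",np.linalg.norm(w)*90)
E
python3 - <<'E'
from h import *
p,R=tool_pose([.588,-.215,.032],np.radians(4.5),np.radians(30),.40); print(p); inc(p,R)
E
```

```text
[ 0.3886 -0.2307  0.3784]
t 1.1 inc [ 0.7393 -0.5832  0.0657 -0.2825  0.221  -0.8245] mm 377.55675436299634 deg 80.92413786303894
```

Request:
jog_arm:
  increments: [1,0.739,-0.583,0.066,-0.2825,0.221,-0.8245,1,0.739,-0.583,0.066,-0.2825,0.221,-0.8245,1,0.739,-0.583,0.066,-0.2825,0.221,-0.8245,1,0.739,-0.583,0.066,-0.2825,0.221,-0.8245,1,0.739,-0.583,0.066,-0.2825,0.221,-0.8245,1,0.739,-0.583,0.066,-0.2825,0.221,-0.8245,1,0.739,-0.583,0.066,-0.2825,0.221,-0.8245,1,0.739,-0.583,0.066,-0.2825,0.221,-0.8245]
  squeeze: 40

```text
time: 2.1
eef_pos: [0.3891, -0.2294, 0.3784]
tcp_rot: [0.653, 0.711, 0.191, 0.176]
contact_force: [-0.2, -0.5, 1.0]
opening: 0.0856
gripper_force: 0.0
```

```bash
python3 - <<'E'
from h import *
im=get_image("wrist"); C=calibration("wrist"); cv2.imwrite("pics/w1.png",im[:,:,::-1])
for n in ["panel","panel_top","carving","rest"]:
    print(n,[(np.round(d["centre"],4),round(d["conf"],2)) for d in landmark_of(n,"wrist")[:2]])
for n in ["panel"]:
    for d in outline_of(n,"wrist")[:2]:
        m=d["region"].astype(np.uint8); c=max(cv2.findContours(m,0,2)[0],key=cv2.contourArea)
        print(d["conf"],cv2.contourArea(c),cv2.approxPolyDP(c,5,True)[:,0].tolist())
b=np.array([.588,-.215,.032]);Rp=(Ro.from_euler('z',4.5,degrees=True)*Ro.from_euler('y',-30,degrees=True))
K=np.array([[C["fx"],0,C["cx"]],[0,C["fy"],C["cy"]],[0,0,1]])
for q in [[8,-50,150],[8,50,150],[-8,50,150],[-8,-50,150],[8,-50,0],[8,50,0]]:
    X=b+Rp.apply(np.array(q)/1e3); u=K@(C["R"]@X+C["t"]); print(q,u[:2]/u[2])
inc(*tool_pose(b,np.radians(4.5),np.radians(30),.4))
E
```

```text
panel [(array([ 0.5898, -0.2146,  0.0309]), 0.92)]
panel_top [(array([ 0.5153, -0.2238,  0.164 ]), 0.57)]
carving [(array([ 0.5619, -0.2207,  0.0876]), 0.87)]
rest [(array([ 0.5516, -0.225 ,  0.0018]), 0.74)]
0.67 4133.5 [[316, 116], [308, 143], [312, 280], [331, 281], [339, 153], [333, 124]]
[8, -50, 150] [331.1762 281.3396]
[8, 50, 150] [333.831  137.9104]
[-8, 50, 150] [307.7056 137.7091]
[-8, -50, 150] [308.3433 281.2015]
[8, -50, 0] [327.5098 209.3942]
[8, 50, 0] [328.7965 116.319 ]
t 2.4 inc [ 0.0008  0.0004  0.0002 -0.0003  0.0005 -0.0012] mm 0.36737530550471903 deg 0.11527547267387296
```

View pics/w1.png

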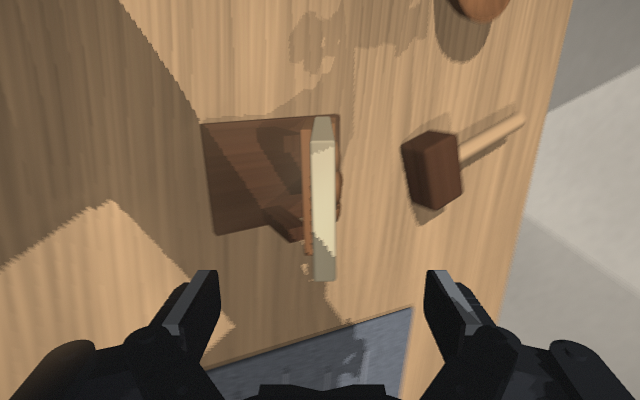

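The wrist view shows the panel's top face at columns 310–335 and rows 140–281, between the fingers (tips near columns 205 and 440). My model puts it within 3 px, or about 2 mm, so I advance.

```bash
python3 - <<'E'
from h import *
for r in (.40,.283): inc(*tool_pose([.5895,-.2145,.032],np.radians(5),np.radians(30),r))
E
```

```text
t 2.4 inc [-0.0026  0.0037  0.0021 -0.0003  0.0032 -0.006 ] mm 2.0111943862561135 deg 0.6122285935361002
t 2.4 inc [-0.0011  0.0039  0.2946 -0.0003  0.0032 -0.006 ] mm 117.86344899923171 deg 0.6122285935361002
```

Request:
jog_arm:
  increments: [1,-0.001,0.004,0.08,0,0.003,-0.006,1,-0.001,0.004,0.15,0,0.003,-0.006,1,-0.001,0.004,0.22,0,0.003,-0.006,1,-0.001,0.004,0.26,0,0.003,-0.006,1,-0.001,0.004,0.293,0,0.003,-0.006,1,-0.001,0.004,0.293,0,0.003,-0.006]

```text
time: 3.15
eef_pos: [0.4484, -0.2263, 0.2769]
tcp_rot: [0.652, 0.713, 0.191, 0.174]
contact_force: [-0.1, -0.2, -0.2]
opening: 0.0856
gripper_force: 0.0
```

```bash
python3 - <<'E'
from h import *
a=get_image("wrist"); b=get_image("side")[120:230,300:460]
b=cv2.resize(b,(582,400),interpolation=cv2.INTER_CUBIC)
cv2.imwrite("pics/w2.png",cv2.resize(np.hstack([a,b]),(800,262))[:,:,::-1]); print(state()["contact_force"])
E
```

```text
[-0.7364  0.7428 -0.945 ]
```

View pics/w2.png

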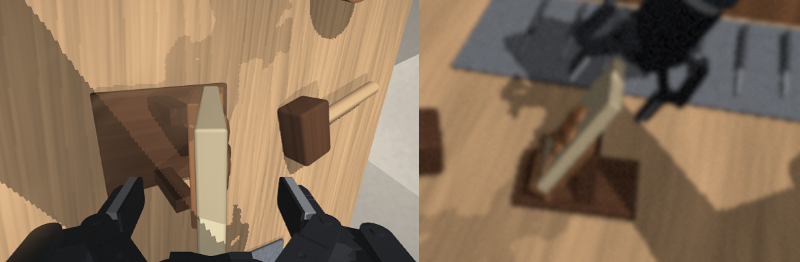

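The left half (wrist) shows the panel top at columns 196–225, centred between the fingertips at 140 and 285. The right half (side) shows the fingers either side of the plain top band. Closing.

Request:
jog_arm:
  increments: [0,0,0,0,0,0,0,0,0,0,0,0,0,0,0,0,0,0,0,0,0,0,0,0,0,0,0,0,0,0,0,0,0,0,0,0,0,0,0,0,0,0,0,0,0,0,0,0,0,0,0,0,0,0,0,0]
  squeeze: 50

```text
time: 4.25
eef_pos: [0.4484, -0.2266, 0.2779]
tcp_rot: [0.652, 0.713, 0.191, 0.175]
contact_force: [-5.4, 0.6, 5.4]
opening: 0.0157
gripper_force: 49.3
```

```bash
python3 - <<'E'
from h import *
a=get_image("wrist"); b=get_image("side")[110:220,300:460]
b=cv2.resize(b,(582,400),interpolation=cv2.INTER_CUBIC)
cv2.imwrite("pics/w3.png",cv2.resize(np.hstack([a,b]),(800,262))[:,:,::-1]); s=state();print(s["contact_force"],s["ft_torque"],s["opening"],s["gripper_force"])
for c in ("side","wrist"):print([(d["centre"],d["conf"]) for n in ("panel","panel_top","carving") for d in landmark_of(n,c)[:1]])
E
```

```text
[-4.6563 -0.3113  5.0909] [0.1154 0.513  0.0512] 0.01547870381169375 49.29564714431763
[([0.5855, -0.2154, 0.0303], 0.75), ([0.5162, -0.221, 0.164], 0.65), ([0.5663, -0.2182, 0.0915], 0.54)]
[([0.5911, -0.2142, 0.0352], 0.8), ([0.5183, -0.2233, 0.1651], 0.58), ([0.5655, -0.2169, 0.0888], 0.66)]
```

View pics/w3.png

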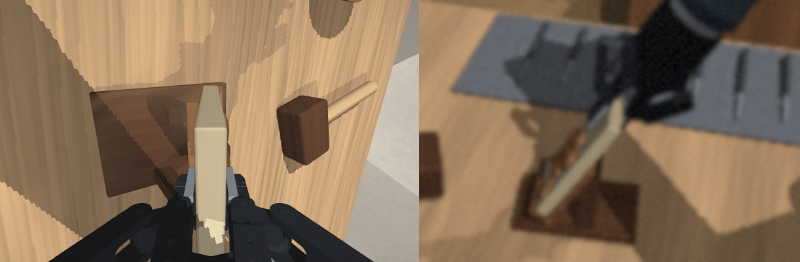

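The panel is gripped at 15.5 mm opening and 49 N. The finger pads sit on the plain band, above the flower. Now lift.

```bash
python3 - <<'E'
from h import *
s=state();R=Ro.from_quat(s["tcp_rot"]);inc(s["eef_pos"]+[0,0,.16],R)
E
```

```text
t 4.65 inc [-0.0004  0.2001 -0.3464  0.      0.      0.    ] mm 160.0 deg 0.0
```

Request:
jog_arm:
  increments: [0,0,0.01,-0.017,0,0,0,0,0,0.03,-0.052,0,0,0,0,0,0.06,-0.104,0,0,0,0,0,0.09,-0.156,0,0,0,0,0,0.13,-0.225,0,0,0,0,0,0.17,-0.294,0,0,0,0,0,0.2,-0.346,0,0,0,0,0,0.2,-0.346,0,0,0]

```text
time: 5.65
eef_pos: [0.4488, -0.2266, 0.4405]
tcp_rot: [0.651, 0.713, 0.191, 0.178]
contact_force: [-0.3, 0.3, -0.8]
opening: 0.0157
gripper_force: 48.9
```

```bash
python3 - <<'E'
from h import *
s=state();print(s["contact_force"],s["opening"],s["gripper_force"])
inc(*tool_pose([.5665,-0.02,.18],np.radians(3),np.radians(15),.283))
inc(*tool_pose([.5665,.197,.106],np.radians(3),0,.283))
inc(*tool_pose([.5665,.197,.18],np.radians(3),0,.283))
E
```

```text
[-0.2517  0.2704 -0.82  ] 0.01574510631700222 48.88850927352905
t 5.65 inc [ 0.4947  0.1524  0.0485  0.1689 -0.0061  0.0228] mm 207.97143996654114 deg 15.345756799091346
t 5.65 inc [ 1.0292  0.2726  0.3016  0.3355 -0.0031  0.0236] mm 442.6183148758421 deg 30.27221667621143
t 5.65 inc [ 1.0282  0.3657  0.1417  0.3355 -0.0031  0.0236] mm 440.1952614836758 deg 30.27221667621143
```

Request:
jog_arm:
  increments: [0,0.06,0.021,0.008,0.02,0,0.001,0,0.18,0.064,0.025,0.065,0,0.004,0,0.32,0.114,0.044,0.115,-0.001,0.008,0,0.46,0.164,0.063,0.165,-0.001,0.012,0,0.6,0.214,0.083,0.215,-0.002,0.016,0,0.74,0.263,0.102,0.265,-0.002,0.019,0,0.86,0.306,0.119,0.31,-0.003,0.022,0,0.93,0.331,0.128,0.3355,-0.003,0.0236]

```text
time: 6.65
eef_pos: [0.555, 0.1593, 0.4576]
tcp_rot: [0.687, 0.726, -0.001, -0.004]
contact_force: [-0.3, -0.7, -1.4]
opening: 0.0155
gripper_force: 49.0
```

```bash
python3 - <<'E'
from h import *
s=state();print(s["contact_force"],s["opening"],s["gripper_force"])
for c in ("side","scene","wrist"):
    im=get_image(c)
    if c=="side": cv2.imwrite("pics/s4.png",im[:,:,::-1])
    for n in ("panel","panel_top","carving","mat_top"):
        print(c,n,[(np.round(d["centre"],4),round(d["conf"],2)) for d in landmark_of(n,c)[:1]])
s=state();R=Ro.from_quat(s["tcp_rot"]);print(s["eef_pos"],R.as_matrix()[:,2]); print("grip bottom",s["eef_pos"]+.283*R.as_matrix()[:,2])
inc(*tool_pose([.5665,.197,.046],np.radians(3),0,.283))
E
```

```text
[-0.2922 -0.6533 -1.4376] 0.015477866180036765 49.02802348136902
side panel [(array([0.5487, 0.1605, 0.173 ]), 0.8)]
side panel_top [(array([0.5547, 0.1597, 0.3258]), 0.66)]
side carving [(array([0.5485, 0.1612, 0.1721]), 0.39)]
side mat_top [(array([0.5639, 0.2   , 0.0058]), 0.76)]
scene panel [(array([0.5515, 0.159 , 0.174 ]), 0.81)]
scene panel_top [(array([0.5509, 0.1539, 0.3238]), 0.7)]
scene carving [(array([0.565 , 0.155 , 0.2383]), 0.76)]
scene mat_top [(array([0.5667, 0.1979, 0.0065]), 0.66)]
wrist panel [(array([0.5538, 0.1571, 0.1767]), 0.65)]
wrist panel_top [(array([0.5591, 0.1526, 0.3234]), 0.73)]
wrist carving [(array([0.5599, 0.1515, 0.2389]), 0.62)]
wrist mat_top [(array([0.5623, 0.1978, 0.0047]), 0.8)]
[0.5551 0.1563 0.4592] [-0.0033  0.0042 -1.    ]
grip bottom [0.5541 0.1575 0.1762]
t 7.4 inc [ 0.0986  0.0348  0.3259 -0.002  -0.0028 -0.0003] mm 136.91586231804536 deg 0.3081649744984551
```

View pics/s4.png

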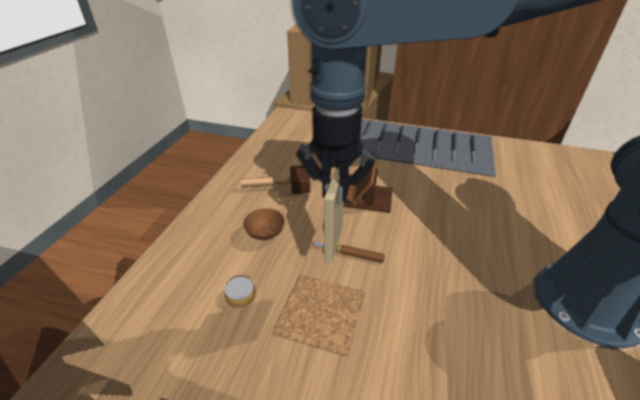

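The side view shows the panel upright in the fingers (top at (332,180), bottom at (330,258)). The mat is clear at (320,313), and everything else is where it was. Next: go over the mat and down.

Request:
jog_arm:
  increments: [0,0.03,0.01,0.02,0,0,0,0,0.07,0.025,0.06,0,0,0,0,0.099,0.031,0.12,-0.002,-0.003,0,0,0.099,0.031,0.18,-0.002,-0.003,0,0,0.099,0.031,0.24,-0.002,-0.003,0,0,0.099,0.031,0.29,-0.002,-0.003,0,0,0.099,0.031,0.325,-0.002,-0.003,0,0,0.099,0.031,0.325,-0.002,-0.003,0]

```text
time: 8.4
eef_pos: [0.5644, 0.1979, 0.3273]
tcp_rot: [0.688, 0.726, -0.001, -0.001]
contact_force: [0.1, 0.0, -1.2]
opening: 0.0155
gripper_force: 49.1
```

```bash
python3 - <<'E'
from h import *
for c in ("side","scene","wrist"):
    im=get_image(c)
    if c=="side": cv2.imwrite("pics/s5.png",cv2.resize(im[180:380,220:420],(600,600))[:,:,::-1])
    for n in ("panel","panel_top","mat_top"):
        print(c,n,[(np.round(d["centre"],4),round(d["conf"],2)) for d in landmark_of(n,c)[:1]])
s=state();print(s["contact_force"],s["gripper_force"],s["eef_pos"]);inc(*tool_pose([.565,.1985,.006],np.radians(3),0,.283))
E
```

```text
side panel []
side panel_top [(array([0.5671, 0.1983, 0.1931]), 0.97)]
side mat_top [(array([0.5676, 0.2003, 0.0076]), 0.9)]
scene panel [(array([0.5687, 0.198 , 0.0481]), 0.71)]
scene panel_top [(array([0.5609, 0.1966, 0.1988]), 0.76)]
scene mat_top [(array([0.5684, 0.1996, 0.0057]), 0.94)]
wrist panel [(array([0.5611, 0.1968, 0.0489]), 0.71)]
wrist panel_top [(array([0.5674, 0.1928, 0.1975]), 0.74)]
wrist mat_top [(array([0.5609, 0.0146, 0.0003]), 0.62)]
[-0.5993  0.2178 -1.0994] 49.10715579986572 [0.565  0.1973 0.3295]
t 9.0 inc [ 0.003   0.0003  0.1012  0.      0.0002 -0.    ] mm 40.480307001043734 deg 0.01948916010573186
```

View pics/s5.png

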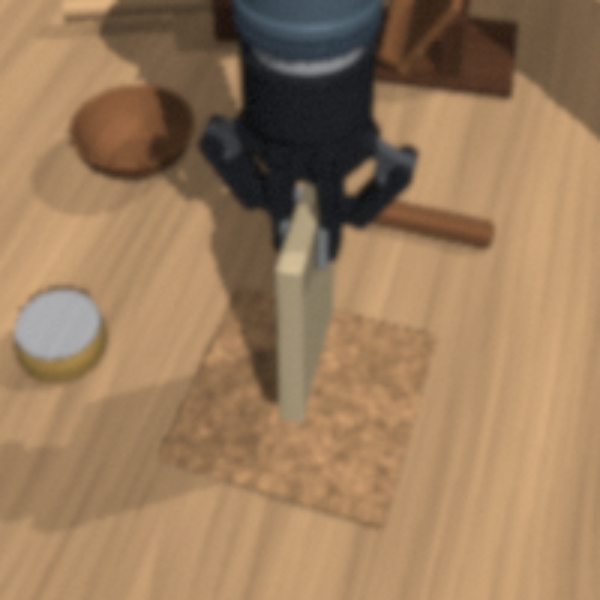

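The panel hangs vertically over the middle of the mat (bottom near corner at (292,415) in the crop), about 40 mm up. Lower it, then feel for contact.

Request:
jog_arm:
  increments: [0,0,0,0.02,0,0,0,0,0,0,0.04,0,0,0,0,0,0,0.06,0,0,0,0,0,0,0.075,0,0,0,0,0,0,0.085,0,0,0,0,0,0,0.09,0,0,0,0,0,0,0.09,0,0,0]

```text
time: 9.88
eef_pos: [0.5649, 0.1974, 0.2932]
tcp_rot: [0.688, 0.725, -0.0, 0.0]
contact_force: [0.5, -0.4, -1.5]
opening: 0.0152
gripper_force: 49.2
```

Request:
jog_arm:
  increments: [0,0,0,0.0025,0,0,0,0,0,0,0.005,0,0,0,0,0,0,0.0075,0,0,0,0,0,0,0.0075,0,0,0]

```text
time: 10.38
eef_pos: [0.5649, 0.1974, 0.2902]
tcp_rot: [0.688, 0.725, -0.0, -0.0]
contact_force: [-0.5, 0.0, -0.6]
opening: 0.0153
gripper_force: 49.2
```

Request:
jog_arm:
  increments: [0,0,0,0.0025,0,0,0,0,0,0,0.0025,0,0,0,0,0,0,0.005,0,0,0,0,0,0,0.005,0,0,0]

```text
time: 10.88
eef_pos: [0.5651, 0.1976, 0.2898]
tcp_rot: [0.688, 0.725, 0.0, 0.0]
contact_force: [-3.2, 0.9, 9.0]
opening: 0.0153
gripper_force: 50.7
```

Contact at about 10 N. Hold it still and check.

Request:
jog_arm:
  increments: [0,0,0,0,0,0,0,0,0,0,0,0,0,0,0,0,0,0,0,0,0,0,0,0,0,0,0,0]

```text
time: 11.38
eef_pos: [0.5651, 0.1976, 0.2898]
tcp_rot: [0.688, 0.725, 0.0, 0.0]
contact_force: [-2.9, 1.8, 9.8]
opening: 0.0155
gripper_force: 50.7
```

```bash
python3 - <<'E'
from h import *
for c in ("side","scene","wrist"):
    im=get_image(c)
    if c=="side": cv2.imwrite("pics/s6.png",cv2.resize(im[180:380,220:420],(600,600))[:,:,::-1])
    for n in ("panel","panel_top","carving","mat_top"):
        print(c,n,[(np.round(d["centre"],4),round(d["conf"],2)) for d in landmark_of(n,c)[:1]])
s=state();print(s["time"],s["contact_force"],s["ft_torque"],s["eef_pos"])
E
```

```text
side panel [(array([0.5618, 0.197 , 0.0052]), 0.57)]
side panel_top [(array([0.5658, 0.2015, 0.1588]), 0.56)]
side carving []
side mat_top [(array([0.5623, 0.1948, 0.0071]), 0.86)]
scene panel [(array([0.5621, 0.1984, 0.0035]), 0.97)]
scene panel_top [(array([0.5636, 0.1977, 0.1585]), 0.58)]
scene carving [(array([0.5787, 0.1991, 0.0708]), 0.77)]
scene mat_top [(array([0.5683, 0.2016, 0.0056]), 0.63)]
wrist panel [(array([0.5685, 0.1955, 0.1546]), 0.45)]
wrist panel_top [(array([0.568 , 0.1928, 0.1578]), 0.8)]
wrist carving [(array([0.5708, 0.1962, 0.0664]), 0.79)]
wrist mat_top []
12.125 [-3.9847  1.1222  9.4921] [-0.1454  0.8833 -0.0916] [0.5651 0.1976 0.2898]
```

View pics/s6.png

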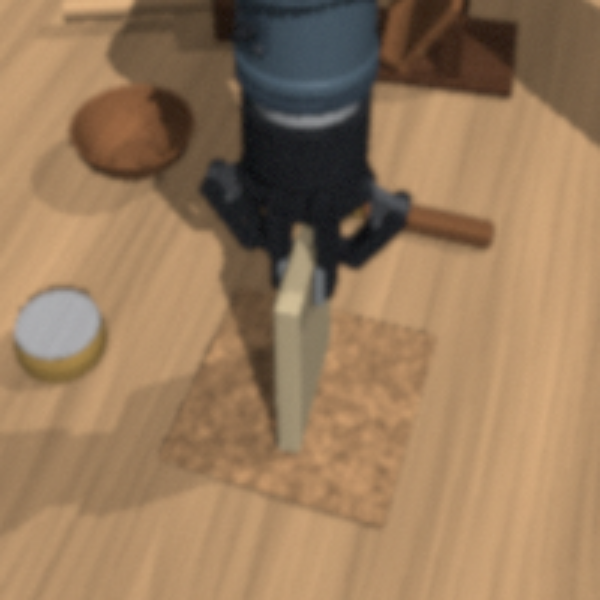

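The panel stands upright near the middle of the mat (bottom near corner at (290,450) in the crop) and is pressed on it. Lift 100 mm straight up.

Request:
jog_arm:
  increments: [0,0,0,-0.015,0,0,0,0,0,0,-0.05,0,0,0,0,0,0,-0.095,0,0,0,0,0,0,-0.14,0,0,0,0,0,0,-0.185,0,0,0,0,0,0,-0.225,0,0,0,0,0,0,-0.245,0,0,0,0,0,0,-0.252,0,0,0]

```text
time: 13.12
eef_pos: [0.565, 0.1974, 0.3895]
tcp_rot: [0.688, 0.725, -0.0, 0.0]
contact_force: [-0.3, -0.2, -2.3]
opening: 0.0154
gripper_force: 49.1
```

Request:
jog_arm:
  increments: [0,0,0,0,0,0,0,0,0,0,0,0,0,0,0,0,0,0,0,0,0,0,0,0,0,0,0,0,0,0,0,0,0,0,0,0,0,0,0,0,0,0]

```text
time: 13.88
eef_pos: [0.5649, 0.1974, 0.389]
tcp_rot: [0.688, 0.725, -0.0, 0.0]
contact_force: [-0.1, -0.1, -1.6]
opening: 0.0152
gripper_force: 49.1
```

```bash
python3 - <<'E'
from h import *
for c in ("side","scene","wrist"):
    im=get_image(c)
    if c=="side": cv2.imwrite("pics/s7.png",cv2.resize(im[100:400,170:470],(600,600))[:,:,::-1])
    for n in ("panel","panel_top","gouge","bowl","tin"):
        print(c,n,[(np.round(d["centre"],4),round(d["conf"],2)) for d in landmark_of(n,c)[:1]])
s=state();print(s["time"],s["contact_force"],s["gripper_force"],s["eef_pos"],np.abs(s["joint_velocities"]).max())
E
```

```text
side panel [(array([0.5595, 0.1965, 0.1034]), 0.83)]
side panel_top []
side gouge [(array([0.5533, 0.0123, 0.0033]), 0.81)]
side bowl [(array([ 0.7771,  0.0042, -0.0019]), 0.81)]
side tin [(array([0.7522, 0.2079, 0.0037]), 0.78)]
scene panel [(array([0.5624, 0.1977, 0.1068]), 0.61)]
scene panel_top [(array([0.5629, 0.1976, 0.2548]), 0.78)]
scene gouge [(array([ 0.5571,  0.0094, -0.0017]), 0.63)]
scene bowl [(array([0.778 , 0.0047, 0.0057]), 0.68)]
scene tin [(array([ 0.7575,  0.2093, -0.0018]), 0.97)]
wrist panel [(array([0.5642, 0.1944, 0.1054]), 0.86)]
wrist panel_top [(array([0.5689, 0.194 , 0.2561]), 0.97)]
wrist gouge []
wrist bowl [(array([ 0.7833,  0.0049, -0.0003]), 0.82)]
wrist tin [(array([0.753 , 0.2102, 0.0002]), 0.74)]
14.775 [-0.5024  0.1668 -1.1289] 49.142451882362366 [0.5649 0.1974 0.389 ] 0.001512560539696479
```

View pics/s7.png

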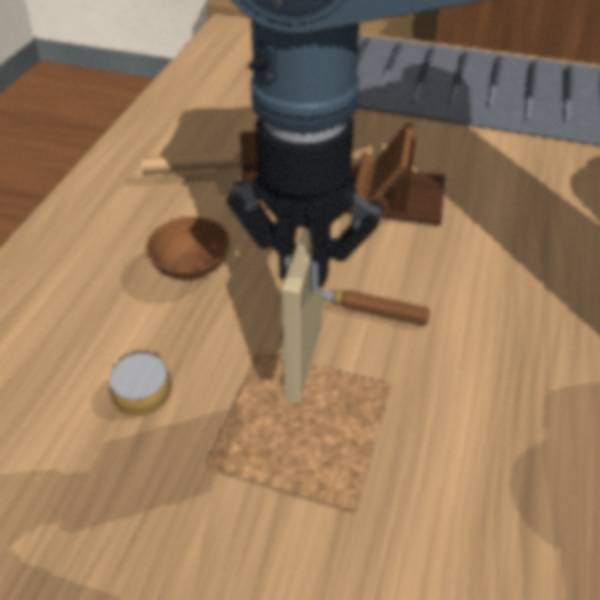

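The panel hangs still and upright about 100 mm above the mat (bottom near corner at (293,398) in the crop). The gouge, bowl and tin read where they started, and the mallet looks unmoved.

```bash
python3 -c "from rig import *; print(sign_off())"
```

```text
the job is handed in; nothing more can be done
None
```

I stood the panel on the cork mat, lifted it straight up and handed in the job with it held still and upright about 10 cm above the mat; the gouge, bowl, tin and mallet were untouched, and the judge's verdict was not shown.

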